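# Take the feed gear unit out of gear and hold its cover open

### The arm

A 6-joint arm with a two-finger parallel gripper is mounted at the origin on the work surface. World frame = base frame: x ahead of the robot, y to its left, z up, the work surface at z = 0. Lengths are in m, angles in rad, forces in N, time in s.
With the tool pointing down it reaches from about 0.425 to 0.95 m from the base axis. Payload 3.5 kg.
Tool frame: the origin (TCP) lies at the very end of the fingers, on their centre line; the grasp point (between the pads) lies 19 mm behind it (ctrl.grip_point_offset is the distance from the TCP to the grasp point, in m); z points along the fingers, y is the line along which they close (so a half turn about z gives the same grasp; the last joint's range is limited). The gripper opens to 85 mm and grips with 20 to 120 N. Pads are 22 mm wide; open, the fingers measure 114 mm over their backs; the gripper's body (76 mm by 85 mm) begins 54 mm behind the grasp point. The pads swing forward as they close: fully open they stand 13 mm farther back than shut.
Start: joints at [0.968, 0.286, 1.577, -0, 1.279, -0.15], TCP at [0.295, 0.607, 0.231] pointing down, gripper open.
Joint ranges: [-2.77, 2.77], [-0.9, 2.22], [0.21, 2.48], [-1.53, 4.67], [0.24, 2.81], [-2.84, 2.84]. Speed limits (rad/s): [2.79, 2.79, 3.14, 3.14, 3.14, 3.14].

### API

Orientations are given as a unit quaternion [x, y, z, w].
In Python, from plant import ctrl gives the robot as it stands. The module is installed in compiled form; this text tells all that it offers.
- The arm moves only by the shell command python3 -m pendant 'ROWS' [OPENING] [FORCE]. ROWS is JSON, a list of rows, each an object of numbers: "dx", "dy", "dz": the shift along the tool's x, y, z in cm; "twist": the turn about the tool's z in degrees. A call has 1 to 10 rows; each row is the pose to reach, as a shift and turn from the pose commanded when the call began, along the tool's axes at that moment; what a row does not reach only later rows make up. A row lasts 1/8 s, in which the tool goes at most 62.5 mm and 10.7 degrees, less where a joint would pass 70% of its speed; a pose out of reach is approached as far as the arm can. A call with a gripper value outside its range is refused whole. OPENING is the opening in per cent of the stroke, from 0 (shut) to 100 (fully open), set as the call begins (- or left out, the last holds). The fingers move at their own pace and stop on an object; FORCE is the grip in N (left out, the last holds). Time passes only in rows, so rows that repeat a pose let the fingers close. It gives the time, the measured TCP pose, the force, the opening and the grip force at its end, in the units of the state.
- ctrl.get_state(): the state, without advancing time (a new reading comes with each control period).
- ctrl.read_camera(name): name is "side" or "top"; returns a dict with "img" (480x640x3 uint8, red, green, blue), "depth" (480x640 float32, m along the optical axis (not along the pixel's ray), 0 where there is no reading), "camera_matrix" (3x3 intrinsics, pixels), "distortion" ([k1, k2, p1, p2, k3] as OpenCV has them; the pictures are not rectified), "xyz" and "rotation" of the camera in the world. Camera axes: x right, y up, looking along -z (the intrinsics and any distortion apply to the point x, -y, -z); pixel columns grow to the right and rows downward; lengths in m; the calibration is good to about 2 mm. A picture is of the moment at which its call begins.
- ctrl.sign_off(): hands the job in; it is judged then, once.
The state is a dict: "time": time; "qpos": joint angles; "dq": joint speeds; "joint_efforts": joint torques, N m; "eef_pos": TCP position; "tcp_rot": TCP orientation; "contact_force": force on the tool from outside, world axes, zero at the start; "wrist_torque": the same for the moment, N m; "opening": opening from 0.0 (shut) to 1.0 (fully open); "finger_force": force on a finger pad.
Only numpy, scipy, OpenCV 4.12 (cv2) and the standard library are available. Lean on these libraries where they do the work, as an engineer would, in place of code of your own. Each camera call takes 0.05 s, during which the arm holds its last target. There are 200 camera calls.

### The job

Take the feed gear unit out of gear: throw its lever over into the notch that has the upright arrow post beside it, until it clicks home. Only then give the gear cover's handle a tug upward, before touching the catch slide, to learn whether the hidden catch holds it; if it does, let go, push the catch slide all the way sideways, away from the handle, and take the handle again. Raise the cover and finish while still holding it by the handle, steady, about 45 degrees open (it falls shut if let go); leave the mallet, tape roll and tin alone.

Things in the scene. Friction and masses are not known exactly. Their poses are not given: they have to be found in the camera images.
- gearbox: green gear unit fixed to the bench; origin under the case's centre, on the bench. x axis: from the handle side (front) to the hinge side (back), y to the lever side, z up. Case 200 (x) by 280 (y) mm, aluminium cover's top 130 mm high. On the +y side a wing 80 mm high carries the lever; at the front -y corner a ledge 90 mm high carries the catch slide. Place and yaw differ between runs
- knob (a point): centre of the lever's black ball knob, 26 mm in diameter, on a 10 mm round rod. The lever pivots about a level axis along the unit's y at (-50, 175, 80) mm in the unit's frame, the knob centre 125 mm from it; so the knob swings along the unit's x, higher than everything beside it
- lever (a joint): lever angle, rad: 0 upright, + leaning to the unit's +x (back), - to -x (front), stops at +-0.65. Starts near upright. A notch at each end, at about +0.63 and -0.63: a spring detent is pushed over (about 3 N at the knob, hump at 0.42) and then draws the lever into the notch, where it stays. Elsewhere light friction holds it
- arrow_tip (a point): tip of the steel arrow post, a short pin with a cone-shaped arrowhead pointing up, 58 mm tall, 30 mm wide, standing on the wing at the outer (+y) side of the quadrant beside one of the two notches: at (5, 220) mm in the unit's frame if the back notch (lever +) is marked, at (-105, 220) mm if the front notch (lever -) is. The other notch has only a low flat plate with a screw
- handle (a point): middle of the cover's bow handle: a level round steel bar 10 mm in diameter, 90 mm long along the unit's y, 40 mm in front of the cover's edge, so that a finger passes down on each side of it and the bar can turn between the fingers; with the cover shut at (-140, 0, 130) mm in the unit's frame
- hinge (a point): middle of the cover's hinge axis, along the unit's y, at (100, 0, 126) mm in the unit's frame; the handle bar is 240 mm from it
- cover (a joint): cover angle, rad: 0 shut, growing as the handle side lifts (1.4 at most). The cover weighs about 0.45 kg (2 N to lift at the handle) and falls shut if let go. Whether the catch holds it cannot be seen: if caught it lifts freely only to about 0.033 rad (8 mm at the handle), then stops hard; if not, it goes on lifting
- catch_grip (a point): the catch slide's steel tab, 24 mm (unit x) by 10 mm (unit y) by 36 mm tall, standing on the ledge (90 mm above the bench); this point is 24 mm above the ledge, on the tab's middle. At the start at (-135, -100, 114) mm in the unit's frame
- catch (a joint): how far the catch slide has been pushed outward along the unit's -y, m: 0 at the start, 0.022 at its stop. It takes 2 to 4 N and stays where it is left. Pushed fully out it draws the hidden catch back, which then stays back
- mallet: bystander: turned wooden mallet standing on its head, 80 mm wide, 235 mm tall; origin under its centre
- tape_roll: bystander: roll of paper tape lying flat, 120 mm wide, 25 mm high; origin under its centre
- tin: bystander: tin 90 mm wide, 100 mm tall; origin under its centre

How it is judged:
By the outcome, as a careful person would: the job done as asked, in the order asked, and still so for the second after the job is handed in, while the arm keeps its last pose, push and grip.
It also fails if it takes over 67 s, if anything falls off the work surface, if the arm or the gripper's body presses on something with over 40 N, if the wrist force passes 120 N, or if a joint passes its speed limit or range.

## Working session

There is one attempt and no reset: what is moved stays moved. The work goes in short steps, Python scripts to look and compute and a shell command to move; the robot and the scene stay as the last step left them, time stands still between calls to the robot, and variables do not carry over. Pictures are saved under pics/ and viewed, at most 10 in all, crops included, and the job is handed in when it is done.

```bash
mkdir -p pics; cat > h.py <<'E'
import numpy as np, cv2
from plant import ctrl
from scipy.spatial.transform import Rotation as R
def cam(n):
    c=ctrl.read_camera(n); c['K']=np.array(c['camera_matrix'],float); c['D']=np.array(c['distortion'],float)
    r=np.array(c['rotation'],float); c['R']=r if r.shape==(3,3) else R.from_quat(r).as_matrix()
    c['p']=np.array(c['xyz'],float); return c
def pts(c,uv,d):
    n=cv2.undistortPoints(np.array(uv,float).reshape(-1,1,2),c['K'],c['D']).reshape(-1,2)
    d=np.array(d).reshape(-1,1)
    return (np.c_[n[:,:1],-n[:,1:],-np.ones(len(n))]*d)@c['R'].T+c['p']
def plane(c,uv,z):
    r=pts(c,uv,np.ones(len(np.array(uv).reshape(-1,2))))-c['p']
    return c['p']+r*((z-c['p'][2])/r[:,2:])
def cloud(c):
    v,u=np.mgrid[0:480,0:640]; P=pts(c,np.c_[u.ravel(),v.ravel()],c['depth'].ravel()).reshape(480,640,3)
    P[c['depth']==0]=np.nan; return P
E
python3 - <<'E'
from h import *
for n in('top','side'):
    c=cam(n); cv2.imwrite(f'pics/{n}0.png',c['img'][:,:,::-1]); print(n,c['p'],c['R'].round(3).tolist(),c['K'].tolist(),c['D'],np.shape(c['rotation']))
    np.savez(n+'0.npz',**{k:c[k] for k in('img','depth','K','D','R','p')})
s=ctrl.get_state();print(s)
E
```

```text
top [ 0.37221837 -0.02804788  1.17795543] [[-0.011, 0.982, -0.189], [-1.0, -0.01, 0.006], [0.004, 0.189, 0.982]] [[458.77365773331337, 0.0, 319.2786750101645], [0.0, 458.77365773331337, 247.14988251077824], [0.0, 0.0, 1.0]] [-0.09582501  0.          0.          0.          0.        ] (4,)
side [-0.1018475  -0.80052532  1.24422245] [[0.756, 0.474, -0.451], [-0.654, 0.556, -0.512], [0.008, 0.683, 0.731]] [[545.5747383937716, 0.0, 313.15596702242135], [0.0, 545.5747383937716, 249.59822516628083], [0.0, 0.0, 1.0]] [0.04680017 0.         0.         0.         0.        ] (4,)
{'time': 0.1, 'qpos': array([ 9.67961806e-01,  2.87107747e-01,  1.57803290e+00,  5.53648114e-06,
        1.27859718e+00, -1.50028586e-01]), 'dq': array([ 0.00116461,  0.00058427, -0.00556927,  0.00088088, -0.00047727,
        0.00017888]), 'joint_efforts': array([ 1.79316726e-04, -4.07298625e+01, -2.93697256e+01, -1.27850039e-04,
        3.43210471e-03, -1.11357971e-05]), 'eef_pos': array([0.29495528, 0.60648628, 0.2300638 ]), 'tcp_rot': array([ 2.24474397e-01,  9.74479397e-01, -9.96513148e-04, -3.96752150e-04]), 'contact_force': array([-0.6255861 ,  0.5427563 ,  0.57169822]), 'wrist_torque': array([-0.02619589, -0.02302481, -0.00152091]), 'finger_force': 0.0, 'opening': 1.0010048189879608}
```

View pics/top0.png

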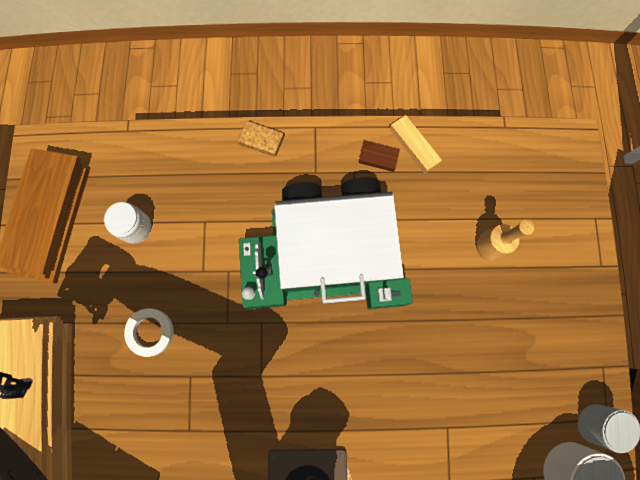

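View pics/side0.png

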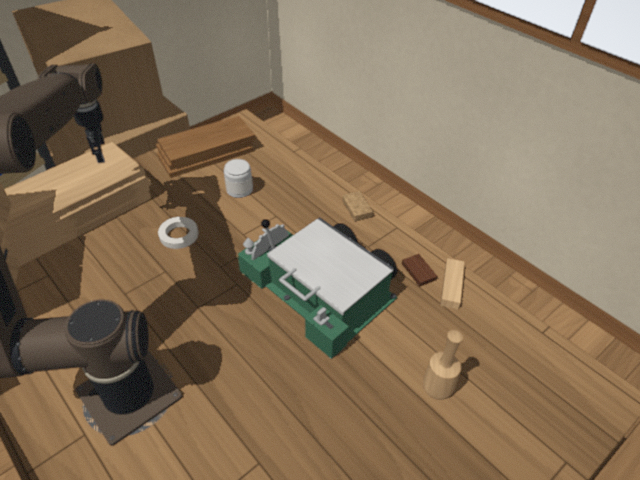

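The top view shows the unit with its handle towards the robot (bar near (343,300)), knob near (262,272), catch tab near (385,294), round arrow tip near (248,293) at the front, and a flat plate with a screw near (248,249) at the back. The side view agrees, with the arrowhead at about (248,243). Now I'll measure these.

```bash
python3 - <<'E'
from h import *
c=dict(np.load('top0.npz')); P=cloud(c); z=P[...,2]
m=((abs(z-.13)<.012)).astype(np.uint8); m[:, :265]=0; m[:,410:]=0
m=cv2.morphologyEx(m,cv2.MORPH_OPEN,np.ones((9,9)))
k=max(cv2.findContours(m,0,2)[0],key=cv2.contourArea); mm=np.zeros_like(m); cv2.drawContours(mm,[k],-1,1,-1)
zz=np.median(z[mm>0]); w=plane(c,k.reshape(-1,2),.130)[:,:2].astype(np.float32)
(cx,cy),sz,a=cv2.minAreaRect(w); print('cover z',zz,'centre',cx,cy,sz,a)
b=cv2.boxPoints(((cx,cy),sz,a)); 
e=[b[(i+1)%4]-b[i] for i in range(4)]; L=[x for x in e if np.linalg.norm(x)>.24]; y=[x for x in L if x[1]>0][0]; yaw=np.arctan2(-y[0],y[1]); print('yaw deg',np.degrees(yaw))
Ry=np.array([[np.cos(yaw),-np.sin(yaw)],[np.sin(yaw),np.cos(yaw)]]); o=np.array([cx,cy])
loc=lambda q:((q[:2]-o)@Ry*1000).round(0)
hsv=cv2.cvtColor(c['img'],cv2.COLOR_RGB2HSV)
# knob: high points on wing
s=np.zeros_like(m); s[235:310,236:275]=1
kn=(s>0)&(z>.175); v,u=np.nonzero(kn); print('knob n',len(u),u.mean() if len(u) else 0,v.mean() if len(u) else 0,P[kn].max(0) if len(u) else 0)
if len(u): q=plane(c,[u.mean(),v.mean()],.205)[0]; print('knob',q,loc(q), P[kn].mean(0))
for n,(u0,v0,r,lo,hi) in dict(arrow=(248,293,9,.11,.17),handle=(343,296,16,.118,.15),tab=(385,294,9,.11,.15),back=(248,249,7,.0,.2)).items():
    t=np.zeros_like(m); cv2.rectangle(t,(u0-r*(2 if n=='handle' else 1),v0-r),(u0+r*(2 if n=='handle' else 1),v0+r),1,-1)
    t=(t>0)&(z>lo)&(z<hi)&(mm==0); p=P[t]; print(n,len(p),np.median(p,0).round(4),'zmax',p[:,2].max().round(3),loc(np.median(p,0)))
for n,l in dict(knob0=(-50,175),arrowF=(-105,220),handle=(-140,0),tab=(-135,-100)).items(): print(n,o+Ry@np.array(l)/1000)
S=cv2.resize(c['img'][225:320,225:425],None,fx=4,fy=4,interpolation=cv2.INTER_CUBIC); cv2.imwrite('pics/crop0.png',S[:,:,::-1])
E
```

```text
cover z nan centre 0.5932257175445557 -0.07849670946598053 (0.20922613143920898, 0.283997505903244) 4.468103885650635
yaw deg 4.468095
knob n 115 261.295652173913 272.6695652173913 [0.51734391 0.10153435 0.21729423]
knob [0.50533991 0.09027312 0.205     ] [-74. 175.] [0.50447812 0.08950102 0.21131906]
arrow 113 [0.4702 0.1317 0.1201] zmax 0.138 [-106.  219.]
handle 314 [ 0.4553 -0.0908  0.134 ] zmax 0.139 [-138.   -2.]
tab 50 [ 0.4652 -0.1871  0.1272] zmax 0.131 [-136.  -98.]
back 223 [0.58   0.138  0.0817] zmax 0.15 [  4. 217.]
knob0 [0.52974448 0.09207625]
arrowF [0.47140595 0.13265477]
handle [ 0.45365119 -0.08940326]
tab [ 0.46642639 -0.18870983]
```

View pics/crop0.png

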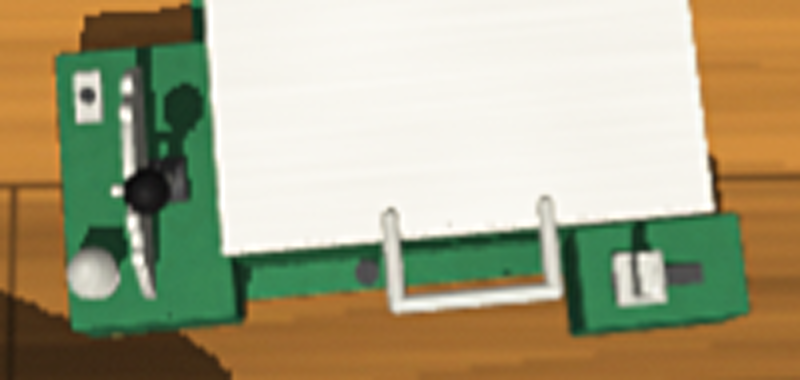

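Front notch is marked: the arrow was measured at local (-106, 219) with its tip at 0.138 m, matching (-105, 220). Handle and tab also agree with the model. The lever now leans about -0.19.

```bash
cat >> h.py <<'E'
O=np.array([.5932,-.0785]); YAW=np.radians(4.47)
Ry=np.array([[np.cos(YAW),-np.sin(YAW)],[np.sin(YAW),np.cos(YAW)]])
def go(x,y,z,ang=None):
    "unit-frame mm target of TCP; ang = unit-frame heading deg of tool y line"
    s=ctrl.get_state(); M=R.from_quat(s['tcp_rot']).as_matrix()
    t=np.r_[O+Ry@np.array([x,y])/1000,z/1000]; d=M.T@(t-s['eef_pos'])*100
    a=np.degrees(np.arctan2(M[1,1],M[0,1])-YAW); tw=0 if ang is None else (a-ang+90)%180-90
    print('row dx %.2f dy %.2f dz %.2f twist %.1f'%(*d,tw),'target',t.round(3),'local now',((s['eef_pos'][:2]-O)@Ry*1000).round(1),(s['eef_pos'][2]*1000).round(1),'q6',s['qpos'][5].round(2),'F',s['contact_force'].round(1),'open',round(s['opening'],3),'t',s['time'])
E
python3 -c "
from h import *
go(-74,175,270,90)"
```

```text
row dx -41.54 dy -37.21 dz -3.93 twist -30.4 target [0.506 0.09  0.27 ] local now [-244.   706.1] 230.1 q6 -0.15 F [-0.6  0.5  0.6] open 1.001 t 0.1
```

```bash
python3 -m pendant '[{"dx":0,"dy":0,"dz":-4},{"dx":-41.5,"dy":-37.2,"dz":-4,"twist":-30.4},{"dx":-41.5,"dy":-37.2,"dz":-4,"twist":-30.4},{"dx":-41.5,"dy":-37.2,"dz":-4,"twist":-30.4},{"dx":-41.5,"dy":-37.2,"dz":-4,"twist":-30.4},{"dx":-41.5,"dy":-37.2,"dz":-4,"twist":-30.4},{"dx":-41.5,"dy":-37.2,"dz":-4,"twist":-30.4},{"dx":-41.5,"dy":-37.2,"dz":-4,"twist":-30.4},{"dx":-41.5,"dy":-37.2,"dz":-4,"twist":-30.4},{"dx":-41.5,"dy":-37.2,"dz":-4,"twist":-30.4}]' 65 20
python3 -m pendant '[{},{},{},{}]'
python3 -c "
from h import *
go(-74,175,270,90)"
```

```text
row dx -41.54 dy -37.21 dz -3.93 twist -30.4 target [0.506 0.09  0.27 ] local now [-244.   706.1] 230.1 q6 -0.15 F [-0.6  0.5  0.6] open 1.001 t 0.1$[0]: bad value
$[0]: bad value
```

```bash
python3 -m pendant '[{"dx":0,"dy":0,"dz":-4,"twist":0},{"dx":-41.5,"dy":-37.2,"dz":-4,"twist":-30.4},{"dx":-41.5,"dy":-37.2,"dz":-4,"twist":-30.4},{"dx":-41.5,"dy":-37.2,"dz":-4,"twist":-30.4},{"dx":-41.5,"dy":-37.2,"dz":-4,"twist":-30.4},{"dx":-41.5,"dy":-37.2,"dz":-4,"twist":-30.4},{"dx":-41.5,"dy":-37.2,"dz":-4,"twist":-30.4},{"dx":-41.5,"dy":-37.2,"dz":-4,"twist":-30.4},{"dx":-41.5,"dy":-37.2,"dz":-4,"twist":-30.4},{"dx":-41.5,"dy":-37.2,"dz":-4,"twist":-30.4}]' 65 20
python3 -c "
from h import *
go(-74,175,270,90)"
```

```text
time: 1.35
eef_pos: [0.5059, 0.0889, 0.271]
tcp_rot: [-0.039, 0.999, 0.0, -0.0]
contact_force: [0.8, -0.1, -0.0]
opening: 0.646
finger_force: 0.0
row dx -0.00 dy 0.13 dz 0.10 twist -0.0 target [0.506 0.09  0.27 ] local now [-74.  173.7] 271.0 q6 -1.67 F [ 0.8 -0.1 -0. ] open 0.646 t 1.35
```

```bash
python3 -m pendant '[{"dx":0,"dy":0.1,"dz":5},{"dx":0,"dy":0.1,"dz":8.7},{"dx":0,"dy":0.1,"dz":8.7},{"dx":0,"dy":0.1,"dz":8.7}]' 65 20
python3 -m pendant '[{"dx":0,"dy":0,"dz":0},{"dx":0,"dy":0,"dz":0},{"dx":0,"dy":0,"dz":0},{"dx":0,"dy":0,"dz":0},{"dx":0,"dy":0,"dz":0},{"dx":0,"dy":0,"dz":0}]' 0 20
python3 -c "
from h import *
go(-123.6,175,162)"
```

```text
row dx 4.96 dy 0.13 dz 10.90 twist 0.0 target [0.456 0.086 0.162] local now [-74.  173.7] 271.0 q6 -1.67 F [ 0.8 -0.1 -0. ] open 0.646 t 1.35$[0]: bad value
$[0]: bad value
```

```bash
python3 -m pendant '[{"dx":0,"dy":0.1,"dz":5,"twist":0},{"dx":0,"dy":0.1,"dz":8.7,"twist":0},{"dx":0,"dy":0.1,"dz":8.7,"twist":0},{"dx":0,"dy":0.1,"dz":8.7,"twist":0}]' 65 20
python3 -m pendant '[{"dx":0,"dy":0,"dz":0,"twist":0},{"dx":0,"dy":0,"dz":0,"twist":0},{"dx":0,"dy":0,"dz":0,"twist":0},{"dx":0,"dy":0,"dz":0,"twist":0},{"dx":0,"dy":0,"dz":0,"twist":0},{"dx":0,"dy":0,"dz":0,"twist":0}]' 0 20
python3 -c "
from h import *
go(-123.6,175,162)"
```

```text
time: 1.85
eef_pos: [0.5064, 0.0921, 0.1857]
tcp_rot: [-0.039, 0.999, -0.0, 0.001]
contact_force: [0.4, -0.4, -0.5]
opening: 0.649
finger_force: 0.0
time: 2.6
eef_pos: [0.507, 0.0904, 0.1867]
tcp_rot: [-0.039, 0.999, -0.002, 0.002]
contact_force: [0.3, -5.7, 4.0]
opening: 0.285
finger_force: 19.6
row dx 5.09 dy -0.00 dz 2.46 twist 0.0 target [0.456 0.086 0.162] local now [-72.8 175.1] 186.7 q6 -1.67 F [ 0.3 -5.7  4. ] open 0.285 t 2.6
```

```bash
python3 -m pendant '[{"dx":1,"dy":0,"dz":0.25,"twist":0},{"dx":1.9,"dy":0,"dz":0.55,"twist":0},{"dx":2.8,"dy":0,"dz":0.9,"twist":0},{"dx":3.6,"dy":0,"dz":1.3,"twist":0},{"dx":4.3,"dy":0,"dz":1.7,"twist":0},{"dx":5,"dy":0,"dz":2.2,"twist":0},{"dx":5.1,"dy":0,"dz":2.25,"twist":0},{"dx":5.1,"dy":0,"dz":2.25,"twist":0},{"dx":5.1,"dy":0,"dz":2.25,"twist":0}]'
python3 -m pendant '[{"dx":0,"dy":0,"dz":0,"twist":0},{"dx":0,"dy":0,"dz":0,"twist":0},{"dx":0,"dy":0,"dz":0,"twist":0},{"dx":0,"dy":0,"dz":-5,"twist":0},{"dx":0,"dy":0,"dz":-10,"twist":0},{"dx":0,"dy":-6,"dz":-10,"twist":10},{"dx":0,"dy":-12,"dz":-10,"twist":20},{"dx":0,"dy":-17.5,"dz":-10,"twist":30},{"dx":0,"dy":-17.5,"dz":-10,"twist":40}]' 65
python3 - <<'E'
from h import *
go(-140,0,200,0)
c=cam('top'); P=cloud(c); z=P[...,2]; s=np.zeros_like(z); s[220:330,230:285]=1
k=(s>0)&(z>.165)&(z<.22)
if k.any():
    v,u=np.nonzero(k); q=plane(c,[u.mean(),v.mean()],.185)[0]; print(k.sum(),u.mean(),v.mean(),P[k].mean(0),((q[:2]-O)@Ry*1000))
cv2.imwrite('pics/t1.png',cv2.resize(c['img'][200:330,220:430],None,fx=3.5,fy=3.5)[:,:,::-1])
E
```

```text
time: 3.72
eef_pos: [0.4546, 0.0865, 0.1623]
tcp_rot: [-0.039, 0.999, -0.002, 0.0]
contact_force: [-0.9, -7.0, 1.1]
opening: 0.286
finger_force: 20.4
time: 4.85
eef_pos: [0.4684, -0.0896, 0.2618]
tcp_rot: [0.31, 0.951, -0.0, 0.0]
contact_force: [0.1, -0.2, -0.9]
opening: 0.649
finger_force: 0.0
row dx 1.21 dy -0.86 dz 6.18 twist 49.4 target [ 0.454 -0.089  0.2  ] local now [-125.2   -1.4] 261.8 q6 -1.34 F [ 0.1 -0.2 -0.9] open 0.649 t 4.85
108 264.23148148148147 297.22222222222223 [0.45428466 0.08551532 0.18718023] [-125.52612947  174.58461257]
```

View pics/t1.png

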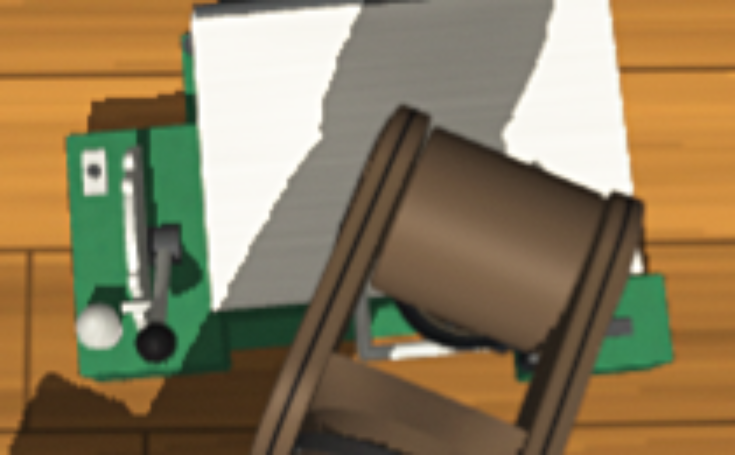

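The knob (crop (155,340)) now sits beside the arrow at local x ≈ -125 mm, so the lever is home in the front notch. Next is the handle.

```bash
python3 -m pendant '[{"dx":1.2,"dy":-0.9,"dz":3,"twist":10},{"dx":1.2,"dy":-0.9,"dz":6.2,"twist":20},{"dx":1.2,"dy":-0.9,"dz":6.2,"twist":30},{"dx":1.2,"dy":-0.9,"dz":6.2,"twist":40},{"dx":1.2,"dy":-0.9,"dz":6.2,"twist":49.4},{"dx":1.2,"dy":-0.9,"dz":6.2,"twist":49.4},{"dx":1.2,"dy":-0.9,"dz":6.2,"twist":49.4}]' 42
python3 -c "
from h import *
go(-139,0,114,0)"
```

```text
time: 5.78
eef_pos: [0.4534, -0.0865, 0.1998]
tcp_rot: [0.674, 0.739, 0.0, -0.0]
contact_force: [-0.8, 0.1, -0.5]
opening: 0.42
finger_force: 0.0
row dx -0.29 dy 0.09 dz 8.58 twist 0.8 target [ 0.455 -0.089  0.114] local now [-140.     2.9] 199.8 q6 -0.5 F [-0.8  0.1 -0.5] open 0.42 t 5.775
```

Tool x is now along unit +y and tool y along unit +x. Going down and gripping firmly.

```bash
python3 -m pendant '[{"dx":-0.3,"dy":0.1,"dz":4,"twist":0.8},{"dx":-0.3,"dy":0.1,"dz":7,"twist":0.8},{"dx":-0.3,"dy":0.1,"dz":8.6,"twist":0.8},{"dx":-0.3,"dy":0.1,"dz":8.6,"twist":0.8},{"dx":-0.3,"dy":0.1,"dz":8.6,"twist":0.8}]' 42
python3 -m pendant '[{"dx":0,"dy":0,"dz":0,"twist":0},{"dx":0,"dy":0,"dz":0,"twist":0},{"dx":0,"dy":0,"dz":0,"twist":0},{"dx":0,"dy":0,"dz":0,"twist":0},{"dx":0,"dy":0,"dz":0,"twist":0},{"dx":0,"dy":0,"dz":0,"twist":0}]' 0 40
python3 -c "
from h import *
go(-139,0,114,0)"
```

```text
time: 6.4
eef_pos: [0.4556, -0.0901, 0.1151]
tcp_rot: [0.68, 0.733, 0.0, 0.001]
contact_force: [-0.3, 0.1, 0.4]
opening: 0.422
finger_force: 0.0
time: 7.15
eef_pos: [0.4537, -0.0902, 0.1151]
tcp_rot: [0.68, 0.733, -0.002, -0.001]
contact_force: [-5.9, -1.7, 5.6]
opening: 0.096
finger_force: 39.1
row dx 0.08 dy 0.10 dz 0.11 twist -0.1 target [ 0.455 -0.089  0.114] local now [-139.9   -0.8] 115.1 q6 -0.49 F [-5.9 -1.7  5.6] open 0.096 t 7.15
```

```bash
python3 -m pendant '[{"dx":0,"dy":0,"dz":-0.3,"twist":0},{"dx":0,"dy":0,"dz":-0.6,"twist":0},{"dx":0,"dy":0,"dz":-0.9,"twist":0},{"dx":0,"dy":0,"dz":-1.2,"twist":0},{"dx":0,"dy":0,"dz":-1.2,"twist":0},{"dx":0,"dy":0,"dz":-1.2,"twist":0}]'
```

```text
time: 7.9
eef_pos: [0.4541, -0.0901, 0.1256]
tcp_rot: [0.68, 0.733, -0.001, -0.0]
contact_force: [-3.9, -4.5, -1.6]
opening: 0.099
finger_force: 39.0
```

```bash
python3 -m pendant '[{"dx":0,"dy":0,"dz":-0.3,"twist":0},{"dx":0,"dy":0,"dz":-0.6,"twist":0},{"dx":0,"dy":0,"dz":-0.6,"twist":0},{"dx":0,"dy":0,"dz":-0.6,"twist":0}]'
```

```text
time: 8.4
eef_pos: [0.4546, -0.0901, 0.1322]
tcp_rot: [0.68, 0.733, -0.0, 0.0]
contact_force: [-4.0, -5.7, -1.6]
opening: 0.097
finger_force: 39.0
```

```bash
python3 - <<'E'
from h import *
for n in('top','side'):
    c=cam(n); P=cloud(c); L=(P[...,:2]-O)@Ry*1000; z=P[...,2]*1000
    g=(c['img'].min(2)>110)
    for y0 in(-110,70):
      for x0 in(-90,-30,40,80):
        m=(abs(L[...,0]-x0)<8)&(abs(L[...,1]-y0)<30)&(z>115)&(z<165); print(n,y0,x0,m.sum(),np.median(z[m]).round(1) if m.any() else 0)
E
```

```text
top -110 -90 172 143.0
top -110 -30 171 139.1
top -110 40 161 133.9
top -110 80 161 131.3
top 70 -90 149 143.2
top 70 -30 174 139.4
top 70 40 163 134.1
top 70 80 161 131.1
side -110 -90 132 143.1
side -110 -30 107 139.3
side -110 40 94 134.7
side -110 80 97 132.0
side 70 -90 1 120.7
side 70 -30 0 0
side 70 40 74 134.6
side 70 80 76 132.0
```

The cover tilts about 0.07 rad, past the 0.033 rad stop, with only a light load, so the catch isn't holding it. The slide stays untouched and I keep lifting.

```bash
python3 -m pendant '[{"dx":0,"dy":0.15,"dz":-1.27,"twist":0},{"dx":0,"dy":0.4,"dz":-2.7,"twist":0},{"dx":0,"dy":0.7,"dz":-4.1,"twist":0},{"dx":0,"dy":1.15,"dz":-5.5,"twist":0},{"dx":0,"dy":1.6,"dz":-6.8,"twist":0},{"dx":0,"dy":2.2,"dz":-8.15,"twist":0},{"dx":0,"dy":2.85,"dz":-9.4,"twist":0},{"dx":0,"dy":3.6,"dz":-10.7,"twist":0},{"dx":0,"dy":4.4,"dz":-11.9,"twist":0},{"dx":0,"dy":5.25,"dz":-13,"twist":0}]'
python3 -m pendant '[{"dx":0,"dy":0,"dz":0,"twist":0},{"dx":0,"dy":0,"dz":0,"twist":0}]'
```

```text
time: 9.75
eef_pos: [0.5058, -0.0862, 0.2635]
tcp_rot: [0.68, 0.733, -0.002, -0.001]
contact_force: [-7.6, -3.0, 3.5]
opening: 0.098
finger_force: 38.9
time: 10.0
eef_pos: [0.5061, -0.0862, 0.2641]
tcp_rot: [0.68, 0.733, -0.001, -0.001]
contact_force: [-9.1, -3.4, 5.5]
opening: 0.097
finger_force: 39.3
```

```bash
python3 -m pendant '[{"dx":0,"dy":0.45,"dz":-0.55,"twist":0},{"dx":0,"dy":0.95,"dz":-1.1,"twist":0},{"dx":0,"dy":1.45,"dz":-1.6,"twist":0},{"dx":0,"dy":1.95,"dz":-2.1,"twist":0},{"dx":0,"dy":1.95,"dz":-2.1,"twist":0},{"dx":0,"dy":1.95,"dz":-2.1,"twist":0},{"dx":0,"dy":1.95,"dz":-2.1,"twist":0}]'
python3 - <<'E'
from h import *
for n in('side','top'):
    c=cam(n); P=cloud(c); L=(P[...,:2]-O)@Ry*1000; z=P[...,2]*1000
    for y0 in(-110,110):
        m=(abs(L[...,1]-y0)<25)&(L[...,0]>-60)&(L[...,0]<90)&(z>140)&(z<300)
        if m.sum()>50: print(n,y0,m.sum(),np.degrees(np.arctan(np.polyfit(L[...,0][m],z[m],1)[0])))
    if n=='top':
        k=(abs(L[...,1]-175)<25)&(z>165)&(z<215); print('knob',L[k].mean(0) if k.any() else 0)
    cv2.imwrite(f'pics/{n}9.png',c['img'][:,:,::-1])
go(-67,0,284,0)
E
```

```text
time: 10.88
eef_pos: [0.5254, -0.0847, 0.286]
tcp_rot: [0.68, 0.733, -0.001, -0.0]
contact_force: [-9.8, -2.4, 7.4]
opening: 0.099
finger_force: 39.4
side -110 296 -42.410523725701545
side 110 107 -42.29290321815233
top -110 476 -43.34671903793847
top 110 1156 -43.463830473633244
knob [-125.6817482   174.23433268]
row dx 0.09 dy 0.11 dz 0.19 twist -0.2 target [ 0.526 -0.084  0.284] local now [-68.1  -0.9] 285.9 q6 -0.42 F [-9.7 -3.3  7.5] open 0.094 t 10.975
```

View pics/side9.png

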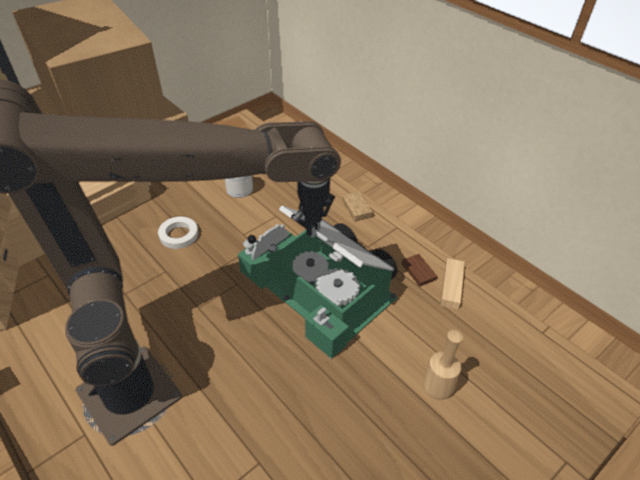

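The side view shows the cover open with the gears visible (about (335,275)) and the gripper on its handle (about (315,225)). Measured opening is about 43°. I'll nudge it up slightly, let it settle and hand in.

```bash
python3 -m pendant '[{"dx":0,"dy":0.15,"dz":-0.15,"twist":0},{"dx":0,"dy":0.35,"dz":-0.35,"twist":0},{"dx":0,"dy":0.35,"dz":-0.35,"twist":0},{"dx":0,"dy":0.35,"dz":-0.35,"twist":0},{"dx":0,"dy":0.35,"dz":-0.35,"twist":0},{"dx":0,"dy":0.35,"dz":-0.35,"twist":0},{"dx":0,"dy":0.35,"dz":-0.35,"twist":0}]' && python3 -c "
from plant import ctrl
s=ctrl.get_state();print(abs(s['dq']).max(),s['opening'],s['finger_force'])
print(ctrl.sign_off())"
```

```text
time: 11.85
eef_pos: [0.5288, -0.0844, 0.2893]
tcp_rot: [0.68, 0.733, -0.001, -0.0]
contact_force: [-8.5, -2.8, 6.1]
opening: 0.097
finger_force: 39.4
0.0016650118770593458 0.09656990991976902 39.38412845134735
the job is handed in; nothing more can be done
None
```

The job is handed in: the lever is home in the front, arrow-marked notch; the tug showed the catch was not holding, so I left the slide alone; and the arm is holding the cover by its handle, steady at about 45° (last camera reading about 43°, then nudged up about 1°).

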